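# Shift the bowl turner into the green gear

### The job

The bowl turner beside the mixing bowl is in its red gear. Gently push its black-knobbed gear lever with the outside of the fingers, out of the red slot, through the H-shaped gate and fully home into the slot marked by the green tile, and leave it there. Only push: never take the knob between the fingers or force the lever, and leave the scale, jug, bottle and spatula where they are.

Things in the scene. Friction and masses are not known exactly. Their poses are not given: they have to be found in the camera images.
- turner: Bowl turner bolted to the counter: white gearbox 180 x 170 mm, 85 mm high, with an aluminium gate plate 128 x 124 mm on top. Origin: on the counter, under the middle of the gate. x points from the gate to the bowl, y to the left seen that way, z up. A blue motor, 76 mm across, its centre line 47 mm up, sticks out from y = -85 to -175 mm at x = 35 mm.
- gate_middle (a point): Middle of the gate, on the plate's upper face, 93 mm above the counter. The gate is an H: two slots along the turner's x, at y = +16 and -16 mm, 18 mm wide, ending at x = +26 and -26 mm, joined by one cross channel along y, 22 mm wide, at x = 0, as long as the slots' outer sides. The 12 mm stem can change slot only in the channel; 14 mm of metal lies between the slots.
- lever: Gear lever: steel stem 12 mm thick with a ball knob. Origin: its pivot, a fixed point on the turner's z axis 29 mm above the counter; z along the stem. It tilts both ways about the pivot. About 2 N at the knob moves it; no spring, it stays where it is left.
- knob (a point): Centre of the lever's black ball knob, 40 mm across, 150 mm from the pivot: 179 mm above the counter in the middle of the gate, about 167 mm in a slot's end, where it is about 46 mm from the middle along the turner's x and about 37 mm along y. Below the ball there is only the thin stem down to the plate.
- shift (a joint): Fore and aft tilt of the lever, rad. 0: middle of the cross channel; positive: leaning along the turner's +x, towards the bowl. Fully home in a slot it reads about +0.31 or -0.31 (the stop). To cross to the other slot it must be within about +-0.07.
- select (a joint): Sideways tilt of the lever, rad. Positive: leaning along the turner's +y. About +0.26 in the +y slots, -0.26 in the -y slots, with about 0.05 of play either way; pushed against either end of the cross channel it reads about +0.31 or -0.31 and is free to enter that side's slots.
- mark_green: Green tile, 24 x 30 x 2 mm, flat on the gate plate just past the end of the wanted slot. Origin: centre of its underside; in the turner's frame at x = +44 or -44 mm and y = +20 or -20 mm. It may mark any slot but the red one. Blue and yellow tiles mark the other two.
- mark_red: Red tile of the same size at the end of the slot where the lever starts: x = -44 mm, y = +20 mm in the turner's frame. (On the far side of the gate, 280 mm from its middle along +x, the turner carries a fixed steel bowl 260 mm across, rim 110 mm high.)
- scale: Loose flat black kitchen scale, 190 x 150 x 16 mm. Origin: centre of its underside. Bystander.
- jug: Loose clear plastic measuring jug standing on the scale, 84 mm across, 110 mm high, with a handle on its +y side. Origin: centre of its underside. Bystander.
- bottle: Loose white bottle with a blue cap, 72 mm across, 190 mm high. Origin: centre of its underside. Bystander.
- spatula: Loose spatula with a red handle, 240 mm long, lying along its x. Origin: under its middle, on the counter. Bystander.

How it is judged:
At the end, for the whole second after the job is handed in: The lever leans into the slot that the green tile marks, at least 0.255 of its 0.31 rad home (knob within about 8 mm of the stop) and at least 0.16 rad to that slot's side; it is at rest; scale, jug, bottle and spatula lie within 15 mm of where they were (((x of mark_green in the frame of turner above 0 m and y of mark_green in the frame of turner above 0 m and value of joint shift above 0.255 rad and value of joint select above 0.16 rad) or (x of mark_green in the frame of turner above 0 m and y of mark_green in the frame of turner below 0 m and value of joint shift above 0.255 rad and value of joint select below -0.16 rad) or (x of mark_green in the frame of turner below 0 m and y of mark_green in the frame of turner below 0 m and value of joint shift below -0.255 rad and value of joint select below -0.16 rad)) and velocity of joint shift between -0.05 and 0.05 rad/s and velocity of joint select between -0.05 and 0.05 rad/s and distance of each of scale, jug, bottle, spatula from where it was at the start of the episode below 0.015 m); the robot touches nothing.
It fails at once if the knob is taken between the fingers (grasp point within 21 mm of the knob's centre) (distance between the grasp point and knob below 0.021 m).
It fails at once if the lever is pushed with more than 40 N (contact force between the fingers and lever above 40 N).
It fails at once if the scale, jug, bottle or spatula is lifted, carried or shifted by more than 15 mm (distance of any of scale, jug, bottle, spatula from where it was at the start of the episode above 0.015 m).
It also fails if it takes over 64 s, if anything falls off the work surface, if the arm or the gripper's body presses on something with over 40 N, if the wrist force passes 120 N, or if a joint passes its speed limit or range.

### The arm

A 7-joint arm with a two-finger parallel gripper is mounted at the origin on the work surface. World frame = base frame: x ahead of the robot, y to its left, z up, the work surface at z = 0. Lengths are in m, angles in rad, forces in N, time in s.
With the tool pointing down it reaches from about 0.35 to 0.9 m from the base axis. Payload 8.1 kg.
Tool frame: the origin (TCP) lies midway between the tips of the shut fingers; the grasp point (between the pads) lies 19 mm behind it; z points along the fingers, y is the line along which they close (so a half turn about z gives the same grasp; the last joint's range is limited). The gripper opens to 85 mm and grips with 20 to 120 N. Pads are 22 mm wide; open, the fingers measure 114 mm over their backs; the gripper's body (76 mm by 85 mm) begins 54 mm behind the grasp point. The pads swing forward as they close: fully open they stand 13 mm farther back than shut.
Start: joints at [-1.396, 0.434, 0.025, 1.573, -0.012, 1.134, -0.075], TCP at [0.171, 0.601, 0.231] pointing down, gripper open.
Joint ranges: [-2.62, 2.62], [-0.44, 2.09], [-1.27, 1.32], [0.08, 2.57], [-1.32, 4.46], [0.12, 2], [-2.74, 2.74]. Speed limits (rad/s): [2.22, 2.22, 3.01, 3.01, 3.14, 3.14, 3.14].

### API

Orientations are given as a 3x3 rotation matrix whose columns are the frame's x, y, z axes.
In Python, from cell import bot, vision gives the robot as it stands. The module is installed in compiled form; this text tells all that it offers.
- The arm moves only by the shell command python3 -m creep 'ROWS' [FORCE]. ROWS is JSON, a list of rows, each an object of numbers: "x", "y", "z": the shift along the tool's x, y, z as a fraction of full scale; "twist": the turn about the tool's z as a fraction of full scale; "gripper": the opening in per cent of the stroke, from 0 (shut) to 100 (fully open). In form: [{"x": .., "y": .., "z": .., "twist": .., "gripper": ..}, ...]. A call has 1 to 10 rows; each row is the pose to reach, as a shift and turn from the pose commanded when the call began, along the tool's axes at that moment; what a row does not reach only later rows make up. Full scale, the value 1, is 500 mm for a shift and 90 degrees for a turn. A row lasts 1/12 s, in which the tool goes at most 41.7 mm and 7.16 degrees, less where a joint would pass 70% of its speed; a pose out of reach is approached as far as the arm can. A call with a number of a shift or a turn outside -1 to 1 is refused whole. A call with a gripper value outside its range is refused whole. The fingers move at their own pace and stop on an object; FORCE is the grip in N (left out, the last holds). Time passes only in rows, so rows that repeat a pose let the fingers close. It gives the time, the measured TCP pose, the force, the opening and the grip force at its end, in the units of the state.
- bot.read_state(): the state, without advancing time (a new reading comes with each control period).
- vision.capture(name): name is "scene" or "side" or "wrist"; returns a dict with "image" (400x640x3 uint8, blue, green, red), "fx", "fy", "cx", "cy" (pixels), "k1" (the pictures are not rectified: a ray, as slopes to the right and down, at radius r is drawn at 1 + k1 r^2 times it, then the intrinsics apply), "position" and "rotation" of the camera in the world. Camera axes: x right, y up, looking along -z (the intrinsics and any distortion apply to the point x, -y, -z); pixel columns grow to the right and rows downward; lengths in m; the calibration is good to about 2 mm. A picture is of the moment at which its call begins. There is no depth.
- bot.hand_in(): hands the job in; it is judged then, once.
The state is a dict: "t": time; "joint_positions": joint angles; "joint_velocities": joint speeds; "tau": joint torques, N m; "eef_pos": TCP position; "orientation": TCP orientation; "ft_force": force on the tool from outside, world axes, zero at the start; "ft_torque": the same for the moment, N m; "width": opening from 0.0 (shut) to 1.0 (fully open); "grasp_force": force on a finger pad.
Only numpy, scipy, OpenCV 4.12 (cv2) and the standard library are available. Lean on these libraries where they do the work, as an engineer would, in place of code of your own. Each camera call takes 0.05 s, during which the arm holds its last target. There are 200 camera calls.

## Working session

There is one attempt and no reset: what is moved stays moved. The work goes in short steps, Python scripts to look and compute and a shell command to move; the robot and the scene stay as the last step left them, time stands still between calls to the robot, and variables do not carry over. Pictures are saved under pics/ and viewed, at most 10 in all, crops included, and the job is handed in when it is done.

```bash
mkdir -p pics; python3 - <<'E'
from cell import bot, vision
import cv2,pickle
s=bot.read_state(); print({k:s[k] for k in('t','eef_pos','orientation','ft_force','width')})
for n in('scene','side'):
    c=vision.capture(n); pickle.dump(c,open(n+'.pkl','wb')); cv2.imwrite(f'pics/{n}0.png',c['image']); print(n,c['fx'],c['k1'],c['position'],c['rotation'])
E
```

```text
{'t': 0.0, 'eef_pos': array([0.17128698, 0.60048632, 0.23048659]), 'orientation': array([[-9.61659115e-01,  2.74247422e-01, -3.11806815e-04],
       [ 2.74247551e-01,  9.61657649e-01, -1.68709328e-03],
       [-1.62829575e-04, -1.70792089e-03, -9.99998528e-01]]), 'ft_force': array([-0.26686965,  0.54661023, -0.14228247]), 'width': 1.0015425154213524}
scene 461.5878472381967 -0.028932055297822702 [1.11642662 0.59890429 0.82113352] [[-0.74393493 -0.45020594  0.49383746]
 [ 0.66813223 -0.48710914  0.5624269 ]
 [-0.01265519  0.74835774  0.6631746 ]]
side 371.50787855819124 -0.05651248957520252 [0.13663359 0.55442868 0.55290801] [[-0.76796696  0.33428235 -0.54633512]
 [-0.64047823 -0.3957559   0.65815265]
 [ 0.00379347  0.85535524  0.51802802]]
```

View pics/scene0.png

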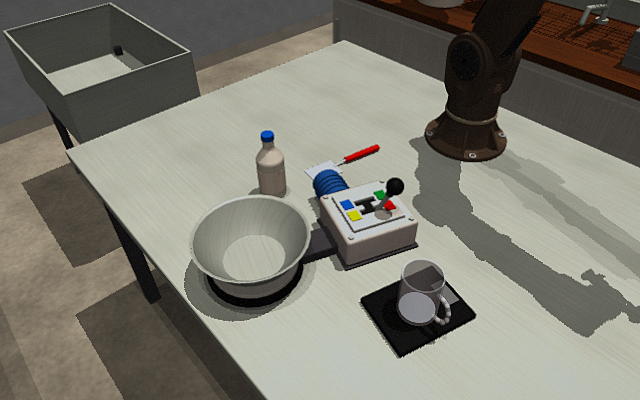

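View pics/side0.png

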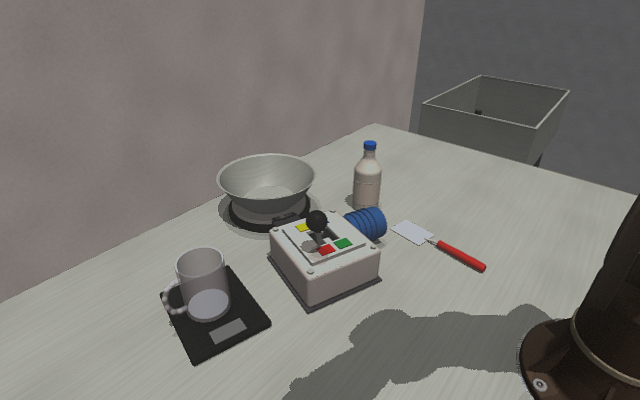

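The scene view shows the bowl at (250,235), the knob at (395,187), and tiles red (390,205), green (380,195), blue (347,204) and yellow (354,215). Green is at x=-44, y=-20, the neighbour of red, so the lever must go +x, then -y, then -x. I'll enlarge both views for a fit.

```bash
python3 - <<'E'
import cv2,pickle,numpy as np
a=pickle.load(open('scene.pkl','rb'))['image'][165:275,310:430]
b=pickle.load(open('side.pkl','rb'))['image'][195:315,260:390]
A=cv2.resize(a,None,fx=5,fy=5,interpolation=cv2.INTER_CUBIC)
cv2.imwrite('pics/a.png',A)
for n in('scene','side'):
    im=pickle.load(open(n+'.pkl','rb'))['image']; h=cv2.cvtColor(im,cv2.COLOR_BGR2HSV)
    r=(slice(165,275),slice(310,430)) if n=='scene' else (slice(195,315),slice(260,390))
    for c,lo,hi in(('red',0,5),('green',50,75),('yellow',25,35),('blue',105,120)):
        m=cv2.inRange(h[r],(lo,150,90),(hi,255,255))
        k,l,st,ce=cv2.connectedComponentsWithStats(m)
        for i in range(1,k):
            if st[i,4]>15: print(n,c,st[i],ce[i]+[r[1].start,r[0].start])
E
```

```text
scene red [74 35 12 10 72] [389.15277778 205.18055556]
scene green [64 25 12  9 66] [379.86363636 194.10606061]
scene yellow [37 45 15 11 97] [353.82474227 215.3814433 ]
scene blue [  6   5  32  24 372] [330.12096774 180.92473118]
scene blue [30 35 14 10 88] [346.55681818 204.40909091]
side red [ 58  49  17  12 116] [325.94827586 249.32758621]
side green [74 43 17 10 99] [342.33333333 242.84848485]
side yellow [36 28 13  9 71] [301.95774648 226.94366197]
side blue [109  12  17  17 105] [377.53333333 214.20952381]
side blue [102  15  12  13  40] [368.475 215.775]
side blue [99 17 10 14 37] [364.13513514 218.54054054]
side blue [94 19 11 15 46] [359.2173913  220.43478261]
side blue [84 20 16 15 68] [352.20588235 220.70588235]
```

View pics/a.png

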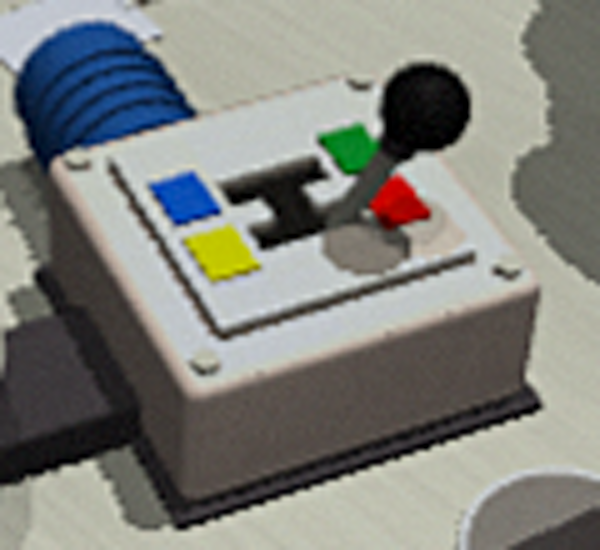

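The crop shows yellow, blue, green and red tiles clearly, with the knob centre at crop (425,107), i.e. scene (395,186.4). Next I fit the turner pose.

```bash
cat >h.py <<'E'
import numpy as np
def proj(c,P):
    p=(np.asarray(P)-c['position'])@np.asarray(c['rotation']); s=np.array([p[0],-p[1]])/-p[2]
    s=s*(1+c['k1']*(s@s)); return np.array([c['fx']*s[0]+c['cx'],c['fy']*s[1]+c['cy']])
def T(q,p):
    c,s=np.cos(q[2]),np.sin(q[2]); return np.array([q[0]+c*p[0]-s*p[1],q[1]+s*p[0]+c*p[1],p[2]])
E
python3 - <<'E'
import pickle,numpy as np
from h import *
from scipy.optimize import least_squares
S,D=[pickle.load(open(n+'.pkl','rb')) for n in('scene','side')]
Z=.095
t={'r':(-.044,.02,Z),'g':(-.044,-.02,Z),'b':(.044,-.02,Z),'y':(.044,.02,Z)}
obs=[(S,'g',(379.5,194.7),.5),(S,'y',(353.8,215.4),1),(S,'b',(346.6,204.4),1),(S,'r',(389.6,205),.5),(D,'r',(325.9,249.3),1),(D,'g',(342.3,242.8),1),(D,'y',(302,227),.7)]
f=lambda q:np.concatenate([w*(proj(c,T(q,t[k]))-o) for c,k,o,w in obs])
best=min((least_squares(f,[.5,.1,a]) for a in np.arange(0,6.2,.8)),key=lambda r:r.cost)
q=best.x;print(q,np.degrees(q[2]),best.fun.round(1))
k=least_squares(lambda P:np.r_[proj(S,P)-(395,186.4),proj(D,P)-(316.7,221)],T(q,(-.046,.037,.167)))
print('knob',k.x,k.fun.round(1),'exp',T(q,(-.046,.037,.167)),proj(S,T(q,(-.046,.037,.167))),proj(D,T(q,(-.046,.037,.167))))
# bystanders (ground points)
def ray(c,uv,z):
    return least_squares(lambda p:proj(c,(p[0],p[1],z))-uv,[.5,0.2]).x
print('bottle cap',ray(S,(267,136),.185),ray(D,(370,145),.185))
print('jug',ray(S,(421,270),.11),'spat',ray(S,(380,149),.01),'bowl',ray(S,(250,235),.11),ray(D,(266,178),.11))
np.save('q.npy',q)
E
```

```text
[ 0.52146333  0.07664753 -0.32610916] -18.684678744155395 [ 0.2 -0.   0.3  0.4 -0.1  0.5 -0.7  0.  -0.3  0.1  0.3  0.   0.9 -0.1]
knob [0.49374715 0.12807965 0.16809555] [-0.1 -0.2 -0.1  0.1] exp [0.48974102 0.12643403 0.167     ] [395.52675485 185.4282141 ] [318.87051226 222.05191263]
bottle cap [ 0.59581354 -0.19734586] [ 0.59149754 -0.197527  ]
jug [0.59215194 0.28985583] spat [ 0.24626976 -0.13018828] bowl [ 0.78481503 -0.01604252] [ 7.68884662e-01 -3.87459718e-04]
```

The fit is subpixel: turner at (0.521, 0.077), yaw -18.7°, and the triangulated knob lies within 4 mm of where a red-gear knob should be. The tool axes are almost aligned already. I'll go to the -x side of the knob with the fingers shut.

```bash
cat >to.py <<'E'
import sys,numpy as np
from cell import bot
from h import T
q=np.load('q.npy'); s=bot.read_state(); R=s['orientation']; p=s['eef_pos']
c,n=np.cos(q[2]),np.sin(q[2]); d=p-[q[0],q[1],0]
print('t',round(s['t'],2),'turner-frame TCP',np.round([c*d[0]+n*d[1],-n*d[0]+c*d[1],p[2]],4),'F(turner)',np.round([c*s['ft_force'][0]+n*s['ft_force'][1],-n*s['ft_force'][0]+c*s['ft_force'][1],s['ft_force'][2]],1),'w',round(s['width'],2))
xa=np.array([-c,-n,0]); print('twist',np.round(np.degrees(np.arcsin(R[:,1]@xa))/90,4))
for a in sys.argv[1:]:
    P=T(q,[float(v) for v in a.split(',')]); print(a,'->',np.round(R.T@(P-p)/.5,4))
E
python3 to.py -- 2>/dev/null; python3 to.py -.115,.037,.23 -.115,.037,.155
```

```text
t 0.1 turner-frame TCP [-0.4995  0.3842  0.2306] F(turner) [-0.   0.1 -0.6] w 1.0
twist 0.0307
t 0.1 turner-frame TCP [-0.4995  0.3842  0.2306] F(turner) [-0.   0.1 -0.6] w 1.0
twist 0.0307
-.115,.037,.23 -> [-0.7347 -0.7306  0.0024]
-.115,.037,.155 -> [-0.7347 -0.7303  0.1524]
```

```bash
python3 -m creep '[{"x":-0.05,"y":-0.05,"twist":0.031,"gripper":0},{"x":-0.1,"y":-0.1,"twist":0.031,"gripper":0},{"x":-0.15,"y":-0.15,"twist":0.031,"gripper":0},{"x":-0.2,"y":-0.2,"twist":0.031,"gripper":0},{"x":-0.25,"y":-0.25,"twist":0.031,"gripper":0},{"x":-0.3,"y":-0.3,"twist":0.031,"gripper":0},{"x":-0.35,"y":-0.35,"twist":0.031,"gripper":0},{"x":-0.4,"y":-0.4,"twist":0.031,"gripper":0},{"x":-0.45,"y":-0.45,"twist":0.031,"gripper":0},{"x":-0.48,"y":-0.48,"twist":0.031,"gripper":0}]' 20; python3 to.py -.115,.037,.23 -.115,.037,.155
```

```text
t 0.1 turner-frame TCP [-0.4995  0.3842  0.2306] F(turner) [-0.   0.1 -0.6] w 1.0
twist 0.0307
-.115,.037,.23 -> [-0.7347 -0.7306  0.0024]
-.115,.037,.155 -> [-0.7347 -0.7303  0.1524]validation failed for argument at $[0]...
```

The call was refused, probably because each row needs every key.

```bash
python3 -m creep '[{"x":-0.05,"y":-0.05,"z":0,"twist":0.031,"gripper":0},{"x":-0.1,"y":-0.1,"z":0,"twist":0.031,"gripper":0},{"x":-0.15,"y":-0.15,"z":0,"twist":0.031,"gripper":0},{"x":-0.2,"y":-0.2,"z":0,"twist":0.031,"gripper":0},{"x":-0.25,"y":-0.25,"z":0,"twist":0.031,"gripper":0},{"x":-0.3,"y":-0.3,"z":0,"twist":0.031,"gripper":0},{"x":-0.35,"y":-0.35,"z":0,"twist":0.031,"gripper":0},{"x":-0.4,"y":-0.4,"z":0,"twist":0.031,"gripper":0},{"x":-0.45,"y":-0.45,"z":0,"twist":0.031,"gripper":0},{"x":-0.48,"y":-0.48,"z":0,"twist":0.031,"gripper":0}]' 20; python3 to.py -.115,.037,.23 -.115,.037,.155
```

```text
t: 0.93
eef_pos: [0.3378, 0.3006, 0.2312]
orientation: [[-0.946, 0.324, 0.0], [0.324, 0.946, -0.001], [-0.0, -0.001, -1.0]]
ft_force: [0.4, 0.7, 0.3]
width: 0.0
grasp_force: 0.0
t 0.93 turner-frame TCP [-0.2458  0.1533  0.2312] F(turner) [0.2 0.8 0.3] w 0.0
twist -0.0023
-.115,.037,.23 -> [-0.2623 -0.2317  0.0027]
-.115,.037,.155 -> [-0.2623 -0.2315  0.1527]
```

```bash
python3 -m creep '[{"x":-0.05,"y":-0.05,"z":0,"twist":0,"gripper":0},{"x":-0.1,"y":-0.1,"z":0,"twist":0,"gripper":0},{"x":-0.15,"y":-0.15,"z":0,"twist":0,"gripper":0},{"x":-0.2,"y":-0.2,"z":0,"twist":0,"gripper":0},{"x":-0.25,"y":-0.225,"z":0,"twist":0,"gripper":0},{"x":-0.25,"y":-0.225,"z":0.04,"twist":0,"gripper":0},{"x":-0.25,"y":-0.225,"z":0.09,"twist":0,"gripper":0},{"x":-0.25,"y":-0.225,"z":0.15,"twist":0,"gripper":0},{"x":-0.25,"y":-0.225,"z":0.15,"twist":0,"gripper":0},{"x":-0.25,"y":-0.225,"z":0.15,"twist":0,"gripper":0}]'; python3 to.py -.08,.037,.155 -.031,.037,.155; python3 - <<'E'
from cell import vision
import cv2
a=vision.capture('side')['image'][120:320,200:440]
cv2.imwrite('pics/p1.png',cv2.resize(a,None,fx=2.5,fy=2.5,interpolation=cv2.INTER_CUBIC))
E
```

```text
t: 1.77
eef_pos: [0.4176, 0.1571, 0.1557]
orientation: [[-0.947, 0.321, -0.003], [0.321, 0.947, -0.002], [0.002, -0.003, -1.0]]
ft_force: [0.2, 0.4, 0.7]
width: -0.004
grasp_force: 0.0
t 1.77 turner-frame TCP [-0.1241  0.0429  0.1557] F(turner) [0.1 0.4 0.7] w -0.0
twist -0.0005
-.08,.037,.155 -> [-0.0883 -0.0118  0.0012]
-.031,.037,.155 -> [-0.1863 -0.0117  0.0009]
```

View pics/p1.png

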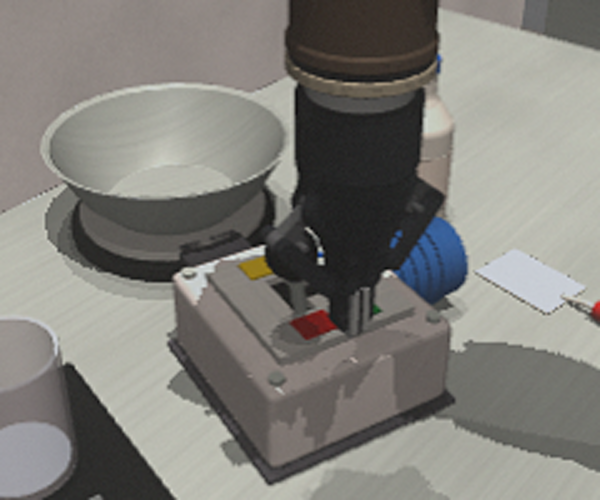

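The view shows the shut fingertips at crop (352,330), i.e. side (341,251), near the counter-base side of the knob at crop (292,252). I'll check this against the projected TCP before pushing.

```bash
python3 - <<'E'
import pickle
from h import *
from cell import bot
s=bot.read_state();D=pickle.load(open('side.pkl','rb'));p=s['eef_pos'];R=s['orientation']
for o in((0,0,0),(0,.05,-.06),(0,-.05,-.06),(0,.05,-.08),(0,-.05,-.08)):
    print(o,((proj(D,p+R@np.array(o))-[200,120])*2.5).round())
print(s['joint_positions'].round(2))
E
```

```text
(0, 0, 0) [349. 327.]
(0, 0.05, -0.06) [285. 278.]
(0, -0.05, -0.06) [415. 231.]
(0, 0.05, -0.08) [284. 251.]
(0, -0.05, -0.08) [417. 205.]
[-0.72  0.24  0.29  2.1  -0.09  0.82  0.87]
```

The TCP projects to (349,327), which agrees. Now push along +x (tool -x), slowly.

```bash
python3 -m creep '[{"x":-0.03,"y":-0.012,"z":0,"twist":0,"gripper":0},{"x":-0.05,"y":-0.012,"z":0,"twist":0,"gripper":0},{"x":-0.065,"y":-0.012,"z":0,"twist":0,"gripper":0},{"x":-0.075,"y":-0.012,"z":0,"twist":0,"gripper":0},{"x":-0.085,"y":-0.012,"z":0,"twist":0,"gripper":0},{"x":-0.095,"y":-0.012,"z":0,"twist":0,"gripper":0},{"x":-0.105,"y":-0.012,"z":0,"twist":0,"gripper":0},{"x":-0.115,"y":-0.012,"z":0,"twist":0,"gripper":0},{"x":-0.125,"y":-0.012,"z":0,"twist":0,"gripper":0},{"x":-0.13,"y":-0.012,"z":0,"twist":0,"gripper":0}]'; python3 to.py -.031,.037,.155
```

```text
t: 2.65
eef_pos: [0.4787, 0.1313, 0.1563]
orientation: [[-0.947, 0.321, -0.0], [0.321, 0.947, 0.0], [0.0, 0.0, -1.0]]
ft_force: [-1.2, 0.9, 1.4]
width: 0.001
grasp_force: 1.3
t 2.65 turner-frame TCP [-0.058   0.038   0.1563] F(turner) [-1.5  0.5  1.4] w 0.0
twist -0.0002
-.031,.037,.155 -> [-0.054  -0.0021  0.0026]
```

Contact at -1.5 N. Continue gently.

```bash
python3 -m creep '[{"x":-0.01,"y":0,"z":0,"twist":0,"gripper":0},{"x":-0.02,"y":0,"z":0,"twist":0,"gripper":0},{"x":-0.03,"y":0,"z":0,"twist":0,"gripper":0},{"x":-0.04,"y":0,"z":0,"twist":0,"gripper":0},{"x":-0.047,"y":0,"z":0,"twist":0,"gripper":0},{"x":-0.052,"y":0,"z":0,"twist":0,"gripper":0},{"x":-0.052,"y":0,"z":0,"twist":0,"gripper":0},{"x":-0.052,"y":0,"z":0,"twist":0,"gripper":0}]'; python3 to.py -.031,.037,.155;python3 - <<'E'
from cell import vision
import cv2,numpy as np
a=vision.capture('scene')['image'][120:260,300:460]
cv2.imwrite('pics/p2.png',cv2.resize(a,None,fx=4,fy=4,interpolation=cv2.INTER_CUBIC))
import pickle
from h import *
S=pickle.load(open('scene.pkl','rb'));q=np.load('q.npy')
for x in(-.01,0,.01):print(x,((proj(S,T(q,(x,.038,.174)))-[300,120])*4).round())
E
```

```text
t: 3.32
eef_pos: [0.5032, 0.1227, 0.1562]
orientation: [[-0.947, 0.321, 0.0], [0.321, 0.947, -0.0], [-0.0, -0.0, -1.0]]
ft_force: [0.5, -0.5, 0.7]
width: -0.0
grasp_force: 0.1
t 3.32 turner-frame TCP [-0.0321  0.0377  0.1562] F(turner) [ 0.6 -0.3  0.7] w -0.0
twist -0.0005
-.031,.037,.155 -> [-0.0021 -0.0015  0.0025]
-0.01 [326. 271.]
0 [309. 275.]
0.01 [293. 280.]
```

View pics/p2.png

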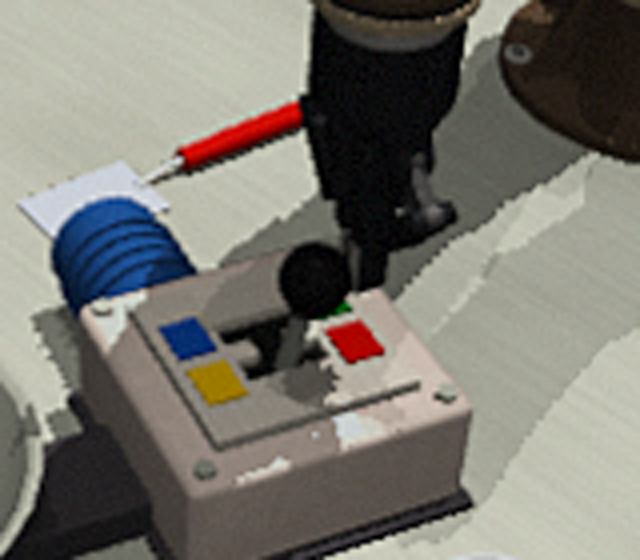

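The knob is at crop (316,281), which gives turner x≈0, y≈+0.043: in the channel. I'll back off, rise, go around to the +y side, and turn 90° so the flat finger side pushes.

```bash
python3 -m creep '[{"x":0.03,"y":0,"z":0,"twist":0,"gripper":0},{"x":0.07,"y":0,"z":-0.03,"twist":0,"gripper":0},{"x":0.08,"y":0,"z":-0.1,"twist":-0.08,"gripper":0},{"x":0.08,"y":0,"z":-0.14,"twist":-0.16,"gripper":0},{"x":0.08,"y":0.06,"z":-0.14,"twist":-0.24,"gripper":0},{"x":0.06,"y":0.12,"z":-0.14,"twist":-0.32,"gripper":0},{"x":0,"y":0.14,"z":-0.14,"twist":-0.4,"gripper":0},{"x":-0.05,"y":0.14,"z":-0.14,"twist":-0.48,"gripper":0},{"x":-0.064,"y":0.14,"z":-0.14,"twist":-0.55,"gripper":0},{"x":-0.064,"y":0.14,"z":-0.14,"twist":-0.62,"gripper":0}]'; python3 to.py 
python3 -m creep '[{"x":0,"y":0,"z":0,"twist":-0.08,"gripper":0},{"x":0,"y":0,"z":0,"twist":-0.16,"gripper":0},{"x":0,"y":0,"z":0,"twist":-0.24,"gripper":0},{"x":0,"y":0,"z":0,"twist":-0.31,"gripper":0},{"x":0,"y":0,"z":0,"twist":-0.38,"gripper":0},{"x":0,"y":0,"z":0,"twist":-0.38,"gripper":0},{"x":0,"y":0,"z":0,"twist":-0.38,"gripper":0}]'; python3 to.py -- 0,.1,.16 0,.075,.16 0,0,.16; python3 -c "
from cell import bot;print(bot.read_state()['joint_positions'])"
```

```text
t: 4.2
eef_pos: [0.5579, 0.1774, 0.2259]
orientation: [[-0.796, -0.606, 0.001], [-0.606, 0.796, -0.001], [-0.0, -0.002, -1.0]]
ft_force: [-0.6, -0.3, 0.5]
width: 0.003
grasp_force: 0.0
t 4.2 turner-frame TCP [0.0022 0.1071 0.2259] F(turner) [-0.5 -0.4  0.5] w 0.0
twist 0.6219
t: 4.78
eef_pos: [0.5557, 0.1787, 0.2262]
orientation: [[-0.324, -0.946, 0.0], [-0.946, 0.324, -0.0], [0.0, -0.0, -1.0]]
ft_force: [-0.1, 0.4, 0.6]
width: -0.004
grasp_force: 0.0
t 4.78 turner-frame TCP [-2.000e-04  1.076e-01  2.262e-01] F(turner) [-0.2  0.3  0.6] w -0.0
twist 0.9974
[-0.41039084  0.37219443  0.01061646  1.68394312 -0.00431269  1.08545277
  2.41290229]Traceback (most recent call last):
  File "to.py", line 9, in <module>
    P=T(q,[float(v) for v in a.split(',')]); print(a,'->',np.round(R.T@(P-p)/.5,4))
           ~~~~~^^^
ValueError: could not convert string to float: '--'
```

At (0, 0.108), aligned. Descend and push along -y (tool +x).

```bash
python3 -m creep '[{"x":0,"y":0,"z":0.07,"twist":0,"gripper":0},{"x":0,"y":0,"z":0.13,"twist":0,"gripper":0},{"x":0.03,"y":0,"z":0.13,"twist":0,"gripper":0},{"x":0.05,"y":0,"z":0.13,"twist":0,"gripper":0},{"x":0.06,"y":0,"z":0.13,"twist":0,"gripper":0},{"x":0.07,"y":0,"z":0.13,"twist":0,"gripper":0},{"x":0.08,"y":0,"z":0.13,"twist":0,"gripper":0},{"x":0.09,"y":0,"z":0.13,"twist":0,"gripper":0},{"x":0.1,"y":0,"z":0.13,"twist":0,"gripper":0},{"x":0.11,"y":0,"z":0.13,"twist":0,"gripper":0}]'; python3 to.py
python3 -m creep '[{"x":0.01,"y":0,"z":0,"twist":0,"gripper":0},{"x":0.02,"y":0,"z":0,"twist":0,"gripper":0},{"x":0.03,"y":0,"z":0,"twist":0,"gripper":0},{"x":0.04,"y":0,"z":0,"twist":0,"gripper":0},{"x":0.05,"y":0,"z":0,"twist":0,"gripper":0},{"x":0.06,"y":0,"z":0,"twist":0,"gripper":0},{"x":0.07,"y":0,"z":0,"twist":0,"gripper":0},{"x":0.08,"y":0,"z":0,"twist":0,"gripper":0},{"x":0.08,"y":0,"z":0,"twist":0,"gripper":0}]'; python3 to.py 0,-.009,.16
```

```text
t: 5.62
eef_pos: [0.5385, 0.1271, 0.1621]
orientation: [[-0.32, -0.947, 0.002], [-0.947, 0.32, 0.001], [-0.001, -0.001, -1.0]]
ft_force: [0.1, 3.4, 1.6]
width: 0.001
grasp_force: 1.4
t 5.62 turner-frame TCP [-1.000e-04  5.320e-02  1.621e-01] F(turner) [-0.9  3.2  1.6] w 0.0
twist 0.9992
t: 6.37
eef_pos: [0.5247, 0.0874, 0.1612]
orientation: [[-0.322, -0.947, -0.001], [-0.947, 0.322, -0.001], [0.001, 0.0, -1.0]]
ft_force: [0.0, 1.8, 1.4]
width: 0.0
grasp_force: 0.4
t 6.37 turner-frame TCP [-0.0004  0.0113  0.1612] F(turner) [-0.5  1.7  1.4] w 0.0
twist 0.9988
0,-.009,.16 -> [ 0.0405 -0.0009  0.0023]
```

```bash
python3 -m creep '[{"x":0.01,"y":0,"z":0,"twist":0,"gripper":0},{"x":0.02,"y":0,"z":0,"twist":0,"gripper":0},{"x":0.03,"y":0,"z":0,"twist":0,"gripper":0},{"x":0.035,"y":0,"z":0,"twist":0,"gripper":0},{"x":0.04,"y":0,"z":0,"twist":0,"gripper":0},{"x":0.04,"y":0,"z":0,"twist":0,"gripper":0},{"x":0.04,"y":0,"z":0,"twist":0,"gripper":0}]'; python3 to.py;python3 - <<'E'
from cell import vision
import cv2,numpy as np
c=vision.capture('scene');a=c['image'][120:260,300:460]
cv2.imwrite('pics/p3.png',cv2.resize(a,None,fx=4,fy=4,interpolation=cv2.INTER_CUBIC))
from h import *
q=np.load('q.npy')
for p in((0,-.04,.174),(-.01,-.04,.174),(0,-.03,.176)):print(p,((proj(c,T(q,p))-[300,120])*4).round())
E
```

```text
t: 6.95
eef_pos: [0.5188, 0.0697, 0.1613]
orientation: [[-0.321, -0.947, -0.0], [-0.947, 0.321, -0.0], [0.0, -0.0, -1.0]]
ft_force: [0.4, 0.4, -0.0]
width: 0.001
grasp_force: 0.0
t 6.95 turner-frame TCP [-0.0003 -0.0074  0.1613] F(turner) [ 0.3  0.5 -0. ] w 0.0
twist 0.9995
(0, -0.04, 0.174) [244. 193.]
(-0.01, -0.04, 0.174) [260. 189.]
(0, -0.03, 0.176) [252. 201.]
```

View pics/p3.png

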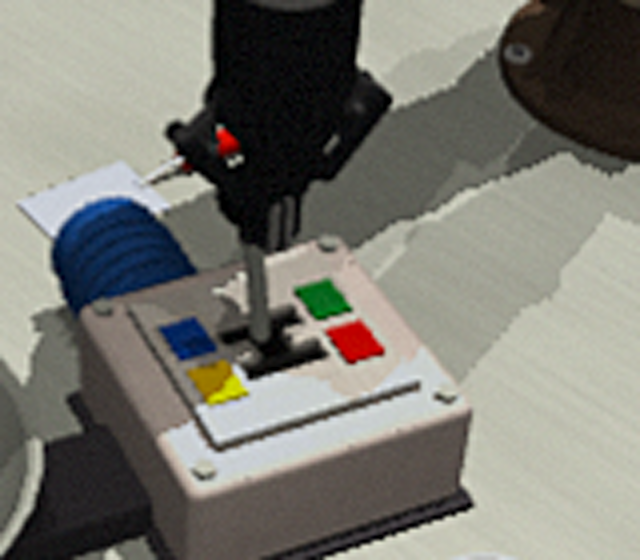

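The stem now stands in the -y slot's mouth at crop (260,330), between the blue and green tiles. I'll back off, rise, go around to the +x side and turn back.

```bash
python3 -m creep '[{"x":-0.03,"y":0,"z":0,"twist":0,"gripper":0},{"x":-0.06,"y":0,"z":-0.04,"twist":0,"gripper":0},{"x":-0.08,"y":0,"z":-0.1,"twist":0.08,"gripper":0},{"x":-0.08,"y":-0.03,"z":-0.14,"twist":0.15,"gripper":0},{"x":-0.08,"y":-0.1,"z":-0.14,"twist":0.22,"gripper":0},{"x":-0.05,"y":-0.15,"z":-0.14,"twist":0.3,"gripper":0},{"x":0.01,"y":-0.16,"z":-0.14,"twist":0.38,"gripper":0},{"x":0.06,"y":-0.16,"z":-0.14,"twist":0.46,"gripper":0},{"x":0.062,"y":-0.16,"z":-0.14,"twist":0.54,"gripper":0},{"x":0.062,"y":-0.16,"z":-0.14,"twist":0.62,"gripper":0}]'
python3 -m creep '[{"x":0,"y":0,"z":0,"twist":0.08,"gripper":0},{"x":0,"y":0,"z":0,"twist":0.16,"gripper":0},{"x":0,"y":0,"z":0,"twist":0.24,"gripper":0},{"x":0,"y":0,"z":0,"twist":0.31,"gripper":0},{"x":0,"y":0,"z":0,"twist":0.38,"gripper":0},{"x":0,"y":0,"z":0,"twist":0.38,"gripper":0},{"x":0,"y":0,"z":0,"twist":0.38,"gripper":0}]'; python3 to.py .075,-.038,.155 -.012,-.038,.155
```

```text
t: 7.83
eef_pos: [0.5844, 0.0123, 0.2314]
orientation: [[-0.965, -0.261, -0.0], [-0.261, 0.965, -0.001], [0.0, -0.001, -1.0]]
ft_force: [0.0, 0.9, -0.9]
width: -0.001
grasp_force: 0.0
t: 8.42
eef_pos: [0.5847, 0.0152, 0.2313]
orientation: [[-0.949, 0.314, -0.0], [0.314, 0.949, -0.0], [-0.0, -0.0, -1.0]]
ft_force: [0.3, 1.4, 0.2]
width: -0.001
grasp_force: 0.0
t 8.42 turner-frame TCP [ 0.0796 -0.038   0.2313] F(turner) [-0.2  1.4  0.2] w -0.0
twist 0.0042
.075,-.038,.155 -> [9.100e-03 1.000e-04 1.525e-01]
-.012,-.038,.155 -> [0.1831 0.0013 0.1525]
```

```bash
python3 -m creep '[{"x":0,"y":0,"z":0.07,"twist":0,"gripper":0},{"x":0,"y":0,"z":0.15,"twist":0,"gripper":0},{"x":0.03,"y":0,"z":0.15,"twist":0,"gripper":0},{"x":0.06,"y":0,"z":0.15,"twist":0,"gripper":0},{"x":0.08,"y":0,"z":0.15,"twist":0,"gripper":0},{"x":0.09,"y":0,"z":0.15,"twist":0,"gripper":0},{"x":0.1,"y":0,"z":0.15,"twist":0,"gripper":0},{"x":0.11,"y":0,"z":0.15,"twist":0,"gripper":0},{"x":0.12,"y":0,"z":0.15,"twist":0,"gripper":0},{"x":0.13,"y":0,"z":0.15,"twist":0,"gripper":0}]'; python3 to.py
python3 -m creep '[{"x":0.01,"y":0,"z":0,"twist":0,"gripper":0},{"x":0.02,"y":0,"z":0,"twist":0,"gripper":0},{"x":0.026,"y":0,"z":0,"twist":0,"gripper":0},{"x":0.03,"y":0,"z":0,"twist":0,"gripper":0},{"x":0.03,"y":0,"z":0,"twist":0,"gripper":0}]'; python3 to.py -.012,-.038,.155
```

```text
t: 9.25
eef_pos: [0.5237, 0.0355, 0.157]
orientation: [[-0.948, 0.318, 0.002], [0.318, 0.948, 0.0], [-0.002, 0.001, -1.0]]
ft_force: [1.9, 0.4, 1.2]
width: 0.001
grasp_force: 0.9
t 9.25 turner-frame TCP [ 0.0153 -0.0382  0.157 ] F(turner) [1.7 1.  1.2] w 0.0
twist 0.0018
t: 9.67
eef_pos: [0.5083, 0.0407, 0.1562]
orientation: [[-0.948, 0.317, -0.0], [0.317, 0.948, 0.0], [0.0, 0.0, -1.0]]
ft_force: [1.7, 0.9, 0.2]
width: 0.0
grasp_force: 0.5
t 9.67 turner-frame TCP [-0.001  -0.0382  0.1562] F(turner) [1.3 1.4 0.2] w 0.0
twist 0.0021
-.012,-.038,.155 -> [0.0221 0.0006 0.0025]
```

```bash
python3 -m creep '[{"x":0.005,"y":0,"z":0,"twist":0,"gripper":0},{"x":0.01,"y":0,"z":0,"twist":0,"gripper":0},{"x":0.014,"y":0,"z":0,"twist":0,"gripper":0},{"x":0.018,"y":0,"z":0,"twist":0,"gripper":0},{"x":0.022,"y":0,"z":0,"twist":0,"gripper":0},{"x":0.022,"y":0,"z":0,"twist":0,"gripper":0}]'; python3 to.py -.012,-.038,.155; python3 - <<'E'
from cell import vision
import cv2,numpy as np
c=vision.capture('scene');a=c['image'][120:260,300:460]
cv2.imwrite('pics/p4.png',cv2.resize(a,None,fx=4,fy=4,interpolation=cv2.INTER_CUBIC))
from h import *
q=np.load('q.npy')
for p in((-.046,-.038,.167),(-.036,-.038,.17)):print(p,((proj(c,T(q,p))-[300,120])*4).round())
E
```

```text
t: 10.17
eef_pos: [0.4978, 0.0439, 0.1562]
orientation: [[-0.948, 0.318, -0.001], [0.318, 0.948, -0.0], [0.0, -0.0, -1.0]]
ft_force: [1.3, -1.2, -1.6]
width: -0.003
grasp_force: 0.6
t 10.17 turner-frame TCP [-0.0119 -0.0386  0.1562] F(turner) [ 1.6 -0.7 -1.6] w -0.0
twist 0.0018
-.012,-.038,.155 -> [0.0002 0.0012 0.0024]
(-0.046, -0.038, 0.167) [316. 185.]
(-0.036, -0.038, 0.17) [301. 185.]
```

View pics/p4.png

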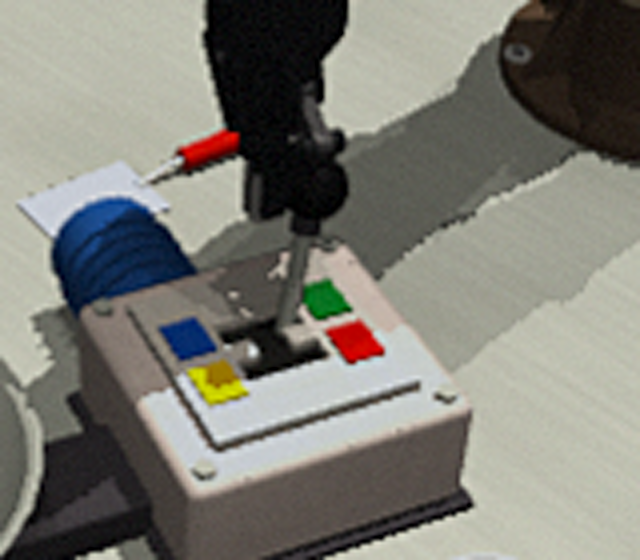

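The knob's right edge is at crop x=348, so its centre is near (313,188): turner x≈-0.044, nearly home. I'll creep on in sub-mm steps until the stop is felt.

```bash
python3 -m creep '[{"x":0.001,"y":0,"z":0,"twist":0,"gripper":0},{"x":0.002,"y":0,"z":0,"twist":0,"gripper":0},{"x":0.003,"y":0,"z":0,"twist":0,"gripper":0},{"x":0.003,"y":0,"z":0,"twist":0,"gripper":0}]'; python3 to.py; python3 -m creep '[{"x":0.001,"y":0,"z":0,"twist":0,"gripper":0},{"x":0.002,"y":0,"z":0,"twist":0,"gripper":0},{"x":0.002,"y":0,"z":0,"twist":0,"gripper":0}]'; python3 to.py
```

```text
t: 10.55
eef_pos: [0.4969, 0.0443, 0.1563]
orientation: [[-0.948, 0.318, 0.0], [0.318, 0.948, 0.0], [-0.0, 0.0, -1.0]]
ft_force: [0.9, -0.7, -1.5]
width: -0.003
grasp_force: 0.7
t 10.55 turner-frame TCP [-0.0129 -0.0385  0.1563] F(turner) [ 1.1 -0.4 -1.5] w -0.0
twist 0.0018
t: 10.8
eef_pos: [0.4959, 0.0447, 0.1563]
orientation: [[-0.948, 0.318, -0.0], [0.318, 0.948, 0.0], [0.0, -0.0, -1.0]]
ft_force: [1.4, 0.3, -1.6]
width: 0.003
grasp_force: 0.8
t 10.8 turner-frame TCP [-0.014  -0.0385  0.1563] F(turner) [ 1.2  0.7 -1.6] w 0.0
twist 0.0019
```

```bash
python3 -m creep '[{"x":0.001,"y":0,"z":0,"twist":0,"gripper":0},{"x":0.002,"y":0,"z":0,"twist":0,"gripper":0},{"x":0.002,"y":0,"z":0,"twist":0,"gripper":0}]'; python3 to.py; python3 -m creep '[{"x":0.001,"y":0,"z":0,"twist":0,"gripper":0},{"x":0.002,"y":0,"z":0,"twist":0,"gripper":0},{"x":0.002,"y":0,"z":0,"twist":0,"gripper":0}]'; python3 to.py
```

```text
t: 11.05
eef_pos: [0.4952, 0.0449, 0.1563]
orientation: [[-0.948, 0.318, 0.0], [0.318, 0.948, -0.0], [-0.0, 0.0, -1.0]]
ft_force: [2.7, -0.5, -3.1]
width: 0.006
grasp_force: 1.4
t 11.05 turner-frame TCP [-0.0147 -0.0385  0.1563] F(turner) [ 2.7  0.4 -3.1] w 0.01
twist 0.0018
t: 11.3
eef_pos: [0.4946, 0.0451, 0.1564]
orientation: [[-0.948, 0.318, 0.001], [0.318, 0.948, -0.0], [-0.001, 0.0, -1.0]]
ft_force: [4.2, -1.7, -4.8]
width: -0.004
grasp_force: 2.5
t 11.3 turner-frame TCP [-0.0154 -0.0385  0.1564] F(turner) [ 4.5 -0.3 -4.8] w -0.0
twist 0.0017
```

Force is rising and the measured position lags, so the stop is reached, right at the expected x of -0.015. Retreat along +x (tool -x), rise and check.

```bash
python3 -m creep '[{"x":-0.02,"y":0,"z":0,"twist":0,"gripper":0},{"x":-0.06,"y":0,"z":0,"twist":0,"gripper":0},{"x":-0.12,"y":0,"z":0,"twist":0,"gripper":0},{"x":-0.16,"y":0,"z":-0.05,"twist":0,"gripper":0},{"x":-0.18,"y":0,"z":-0.12,"twist":0,"gripper":0},{"x":-0.18,"y":0,"z":-0.2,"twist":0,"gripper":0},{"x":-0.18,"y":0,"z":-0.26,"twist":0,"gripper":0},{"x":-0.18,"y":0,"z":-0.3,"twist":0,"gripper":0},{"x":-0.18,"y":0,"z":-0.3,"twist":0,"gripper":0},{"x":-0.18,"y":0,"z":-0.3,"twist":0,"gripper":0}]'; python3 to.py; python3 - <<'E'
from cell import vision
import cv2,numpy as np
from h import *
q=np.load('q.npy')
c=vision.capture('side')
cv2.imwrite('pics/p5.png',cv2.resize(c['image'][160:320,230:470],None,fx=3.3,fy=3.3,interpolation=cv2.INTER_CUBIC))
for p in((-.046,-.038,.167),(-.036,-.038,.17)):print(p,((proj(c,T(q,p))-[230,160])*3.3).round())
E
```

```text
t: 12.13
eef_pos: [0.5799, 0.0167, 0.3072]
orientation: [[-0.948, 0.317, 0.001], [0.317, 0.948, 0.001], [-0.001, 0.001, -1.0]]
ft_force: [-0.6, -0.0, -0.8]
width: 0.0
grasp_force: 0.0
t 12.13 turner-frame TCP [ 0.0745 -0.038   0.3072] F(turner) [-0.6 -0.2 -0.8] w 0.0
twist 0.002
(-0.046, -0.038, 0.167) [404. 166.]
(-0.036, -0.038, 0.17) [394. 154.]
```

View pics/p5.png

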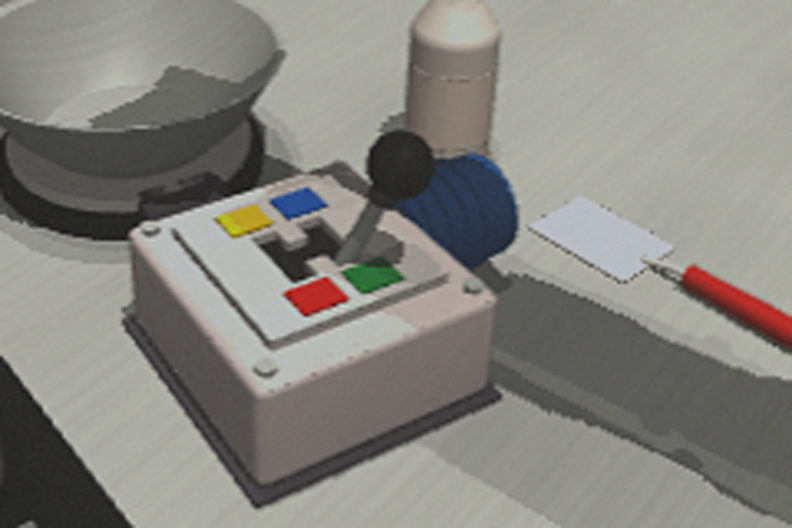

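The lever stands in the green slot with the knob at crop (400,165), against (404,166) expected when fully home. The arm is clear, so I'll hand in.

```bash
python3 -c "
from cell import bot;print(bot.hand_in())"
```

```text
the job is handed in; nothing more can be done
None
```

The gear lever is fully home in the green slot, moved only by gentle pushes (about 5 N at most in the readings), the bystanders were never touched, and the job is handed in; no verdict was returned.

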